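Re-seat a clipped slide carrier on the inspection stage

ROBOT

A 6-joint arm with a two-finger parallel gripper is mounted at the origin on a cart in front of the work surface, level with it; the furniture and walls round the work are solid. World frame = base frame: x ahead of the robot, y to its left, z up, the work surface at z = 0. Lengths are in m, angles in degrees, forces in N, time in s.
With the tool pointing down it reaches from about 0.4 to 0.825 m from the base axis. Payload 7 kg.
Tool frame: the origin (TCP) lies midway between the tips of the shut fingers; the grasp point (between the pads) lies 19 mm behind it; z points along the fingers, y is the line along which they close (so a half turn about z gives the same grasp; the last joint's range is limited). The gripper opens to 88 mm and grips with 3 to 60 N. Pads are 19 mm wide; open, the fingers measure 130 mm over their backs; the gripper's body (78 mm by 193 mm) begins 47 mm behind the grasp point.
Start: joints at [80.678, 20.546, 0.682, 0, -70.136, -16.507], TCP at [0.294, 0.608, 0.205] pointing down, gripper open.
Joint ranges: [-176.03, 176.03], [-82.01, 121.73], [-58.28, 71.71], [-173.87, 95.51], [-174.79, -0.11], [-173.66, 173.66]. Speed limits (degrees/s): [136.94, 136.94, 172.46, 180, 180, 180].

INTERFACE

Orientations are given as a 3x3 rotation matrix whose columns are the frame's x, y, z axes.
In Python, from rig import robot gives the robot as it stands. Calls block until the motion is done:
- robot.goto(position, orientation): joint-space move of the TCP to a pose.
- robot.servo_line(position, ori=None, speed=0.15): straight line of the TCP; ori=None keeps the orientation; speed is the mean speed in m/s.
- robot.movej(angles): joint-space move.
- robot.move_gripper(opening): opening from 0.0 (shut) to 1.0 (fully open); the grip force is fixed at half the most; returns when the fingers have stopped.
- robot.dwell(seconds).
- robot.ik(position, orientation): joint angles nearest the present ones, or None.
- robot.grab_frame(name): name is "scene" or "top" or "wrist"; returns (picture, depth): 480x640x3 uint8, red, green, blue; 480x640 float32, m along the optical axis (not along the pixel's ray), 0 where there is no reading.
- robot.camera_info(name): a dict with "vfov" (degrees; the focal length in pixels is half the picture's height over the tangent of half this angle, whatever the lens; pixels are square), "cx", "cy" (the principal point, pixels), "view" (4x4, takes a point from world to camera coordinates); the wrist camera has in their place "T_tool_cam" (4x4, takes a point from camera to tool coordinates, whose origin is the TCP and whose axes are the flange's). Camera axes: x right, y down, z forward; pixel columns grow to the right and rows downward; lengths in m; the calibration is good to about 2 mm. A picture is of the moment at which its call begins: read the wrist's pose just before it. camera_info takes no time and is no camera call.
A pose or a line that the arm cannot do raises robot.Unreachable and nothing moves.
- robot.job_done(): hands the job in; it is judged then, once.
Readings, each from a call of its own:
- robot.read_t(): time.
- robot.read_qpos(): joint angles.
- robot.read_qvel(): joint speeds.
- robot.read_effort(): joint torques, N m.
- robot.read_position(): TCP position.
- robot.read_tcp_rot(): TCP orientation.
- robot.read_force(): force on the tool from outside, world axes, zero at the start.
- robot.read_ft_torque(): the same for the moment, N m.
- robot.read_grip_width(): opening from 0.0 (shut) to 1.0 (fully open).
- robot.read_finger_force(): force on a finger pad.
Only numpy, scipy, OpenCV 4.12 (cv2) and the standard library are available. Lean on these libraries where they do the work, as an engineer would, in place of code of your own. Each camera call takes 0.05 s, during which the arm holds its last target. There are 200 camera calls.

TASK

The blue slide carrier on the inspection stage was clipped down short of its end stop. Swing the spring clip (the one with the red post) clear of the carrier, slide the carrier along the channel until it is fully home against the end stop, then swing the clip back so that its toe presses on the carrier's blue rim beside it, not on the glass. Do not drag the carrier along under the clip, and leave the other things on the table where they are.

Things in the scene. Friction and masses are not known exactly. Their poses are not given: they have to be found in the camera images.
- stage: Inspection stage fixed to the table: dark plate 132 (x) x 190 (y) mm, upper face 16 mm above the table. Origin: centre of its underside, on the table; z up, y along its channel, which is centred at x = +24 mm and 63 mm wide between two aluminium rails (tops at z = 21 mm). The -y end has the end stop, the +y end is open; the clip stands beside the channel on the -x side.
- end_stop (a point): Middle of the upper edge of the end stop's face, an aluminium bar across the channel's -y end: at (24, -75, 26) mm in the stage's frame. The carrier's -y end must touch this face.
- slide_carrier: Loose slide carrier, 110 g: blue frame 60 (x) x 90 (y) x 8 mm round a glass pane 30 x 62 mm; rim 15 mm wide along the long sides. Lies flat in the channel, upper face 24 mm above the table. Origin: centre of its underside; axes as the stage's. Fully home, touching the stop, its origin is at y = -30 mm in the stage's frame, x = 24; it starts 18 to 45 mm short of that, towards +y.
- push_tab (a point): Middle of the upper edge, outer face, of the carrier's upright blue push tab: 28 mm wide (x), 5 mm thick, standing 16 mm above the carrier's upper face (top 40 mm above the table) at its +y end; this point is at (0, 45, 24) mm in the carrier's frame. Push the outer face towards -y to slide the carrier home.
- clip (a joint): Angle (rad) of the clip's arm about its vertical pivot: 0 = straight across the channel (along the stage's +x), 1.57 = parallel to it (+y); limits 0, 1.75; anticlockwise from above. Stays where left (friction 0.05 N m). Toe on mid-rim at 0.79, safely on the rim from 0.68 to 0.87, clear of the carrier above 1.05. Starts at 0.74 to 0.84. Swung back, the toe climbs the carrier's edge near 0.95 (up to 8 N at the post).
- clip_pivot (a point): Point on the pivot axis at the level of the stage's upper face; at (-49, -66, 16) mm in the stage's frame. A brass screw head, 14 mm wide, tops it 24 mm above this point.
- clip_post (a point): Centre of the top of the clip's red upright post, 8 mm in diameter, 42 mm from the pivot axis along the arm; it stands from 35 to 61 mm above the table. The post is rigid with the arm: push it sideways to swing the clip. The steel arm and spring leaf below it reach no higher than 35 mm above the table.
- clip_toe (a point): Lowest point of the clip's rounded steel toe (15 mm wide dome under the end of the spring leaf), 72 mm from the pivot axis. The leaf presses it down with about 2 N; clear of the carrier it hangs 2 mm lower than the carrier's upper face.
- tape_roll: Bystander: roll of tan tape, 92 mm, 25 mm high, lying flat; origin under its centre.
- petri_dish: Bystander: petri dish 60 mm across, 15 mm high; origin under its centre.
- timer: Bystander: white digital timer 25 x 66 x 60 mm; origin under its centre.
- spanner: Bystander: steel spanner 164 mm long lying flat; origin under its centre.
- loose_plug: Bystander: stainless plug 28 mm across, 29 mm high, standing; origin under its centre.

How it is judged (in metres and radians):
On the way, in this order (a step that is already met when the one before it is completed fails the run):
1. the clip is swung off: its toe is clear of the carrier (x of clip_toe in the frame of slide_carrier below -0.036 m), for 0.1 s.
2. the carrier is home against the end stop, flat in the channel, with the clip still clear of it (y of slide_carrier in the frame of stage between -0.036 and -0.027 m and x of slide_carrier in the frame of stage between 0.019 and 0.029 m and z of slide_carrier in the frame of stage between 0.013 and 0.0185 m and angle between slide_carrier's own z axis and vertical below 0.06 rad and x of clip_toe in the frame of slide_carrier below -0.036 m), for 0.2 s.
3. the clip is swung back: its toe presses on the carrier's near blue rim (y of slide_carrier in the frame of stage between -0.036 and -0.027 m and x of slide_carrier in the frame of stage between 0.019 and 0.029 m and z of slide_carrier in the frame of stage between 0.013 and 0.0185 m and angle between slide_carrier's own z axis and vertical below 0.06 rad and x of clip_toe in the frame of slide_carrier between -0.0285 and -0.0155 m and z of clip_toe in the frame of slide_carrier between 0.006 and 0.0105 m), for 0.2 s.
At the end, for the whole second after the job is handed in: The carrier lies flat in the channel, within 3 mm of touching the end stop and at rest, and the clip's toe rests on the carrier's blue rim on the clip's side: its lowest point at least 1.5 mm in from the carrier's outer edge and not over the glass (all of step 3 and linear speed of slide_carrier below 0.01 m/s).
It fails at once if the carrier was dragged along (more than 8 mm, not yet home) with the clip's toe on it (distance of slide_carrier from where it was at the start of the episode above 0.008 m and y of slide_carrier in the frame of stage above -0.025 m and x of clip_toe in the frame of slide_carrier above -0.028 m and z of clip_toe in the frame of slide_carrier below 0.0105 m).
It fails at once if a bystander (tape roll, petri dish, timer, spanner or plug) was moved more than 25 mm (distance of any of tape_roll, petri_dish, timer, spanner, loose_plug from where it was at the start of the episode above 0.025 m).
It also fails if it takes over 59 s, if anything falls off the work surface, if the arm or the gripper's body presses on something with over 40 N, if the wrist force passes 120 N, or if a joint passes its speed limit or range.

## Working session

There is one attempt and no reset: what is moved stays moved. The work goes in short steps, each a Python script; the robot and the scene stay as the last script left them, time stands still between calls to the robot, and variables do not carry over. Pictures are saved under pics/ and viewed, at most 10 in all, crops included, and the job is handed in when it is done.

```bash
ls; mkdir -p pics
python3 - <<'E'
from rig import robot
import cv2,numpy as np
for n in ("top","scene"):
    p,d=robot.grab_frame(n); cv2.imwrite(f"pics/{n}0.png",p[:,:,::-1]); np.savez(f"pics/{n}0.npz",p=p,d=d)
    print(robot.camera_info(n))
print(robot.camera_info("wrist"),robot.read_tcp_rot(),robot.read_t())
E
```

```text
pics
{'vfov': 42.982604427091175, 'cx': 312.3989407677839, 'cy': 241.15739793560272, 'view': array([[ 3.70740700e-04, -9.99993002e-01,  3.72264447e-03,
         2.17040273e-01],
       [-9.75243970e-01, -1.18475356e-03, -2.21128459e-01,
         5.32344451e-01],
       [ 2.21131322e-01, -3.54850525e-03, -9.75237585e-01,
         1.30406510e+00],
       [ 0.00000000e+00,  0.00000000e+00,  0.00000000e+00,
         1.00000000e+00]])}
{'vfov': 52.32165693623392, 'cx': 317.89814973826134, 'cy': 244.53821985105083, 'view': array([[ 0.74763664, -0.66388067,  0.01737541, -0.24798266],
       [-0.49084795, -0.57001892, -0.65889811,  0.42337442],
       [ 0.44733403,  0.48408768, -0.7520315 ,  0.6441003 ],
       [ 0.        ,  0.        ,  0.        ,  1.        ]])}
{'vfov': 64.28598930874054, 'cx': 317.53647560326147, 'cy': 242.4524670053305, 'T_tool_cam': array([[-9.62500200e-05, -9.62816258e-01, -2.70157074e-01,
         7.15018359e-02],
       [ 9.99999841e-01,  5.72165994e-05, -5.60189207e-04,
        -2.78774670e-04],
       [ 5.54816745e-04, -2.70157085e-01,  9.62816100e-01,
        -1.79632349e-01],
       [ 0.00000000e+00,  0.00000000e+00,  0.00000000e+00,
         1.00000000e+00]])} [[ 9.00048206e-01 -4.35790056e-01 -5.03224166e-04]
 [-4.35790321e-01 -9.00047157e-01 -1.38240374e-03]
 [ 1.49512323e-04  1.46353023e-03 -9.99998918e-01]] 0.1
```

View pics/top0.png

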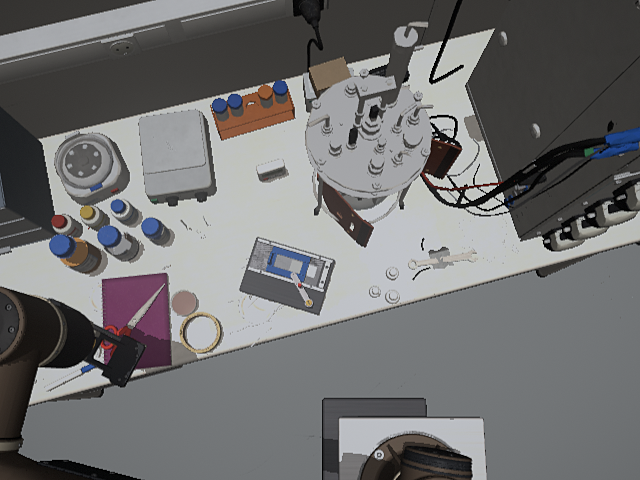

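View pics/scene0.png

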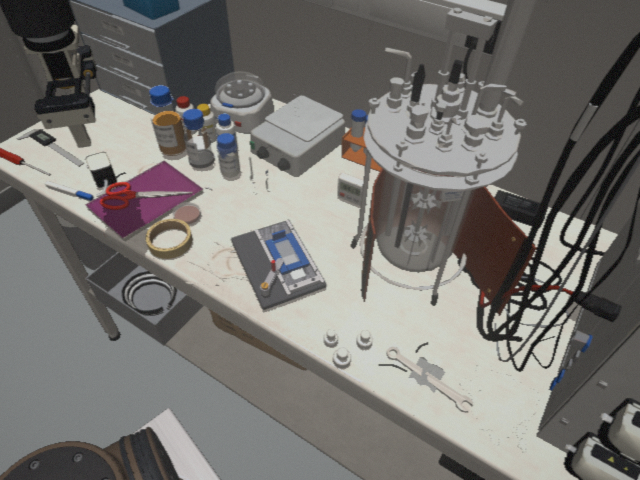

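The top view shows the stage near pixel (287,275): brass pivot at (308,302), red post at about (299,285), end stop on the right and push tab on the left at about (268,262). Next I'll enlarge this and get depth-based positions.

```bash
cat > h.py <<'E'
import numpy as np,cv2
from rig import robot
def K(n):
    c=robot.camera_info(n); f=240/np.tan(np.radians(c['vfov']/2)); return c,f
def ray(n,u,v,T=None):
    """T: camera->world (4x4)"""
    c,f=K(n)
    if T is None: T=np.linalg.inv(c['view'])
    d=np.array([(u-c['cx'])/f,(v-c['cy'])/f,1]); return T[:3,3],T[:3,:3]@d
def atz(n,u,v,z,T=None):
    o,d=ray(n,u,v,T); return o+d*(z-o[2])/d[2]
def wristT():
    T=np.eye(4);T[:3,:3]=robot.read_tcp_rot();T[:3,3]=robot.read_position()
    return T@robot.camera_info('wrist')['T_tool_cam']
def down(yaw):
    """tool down; tool y axis (closing line) along world angle yaw deg"""
    a=np.radians(yaw); y=np.array([np.cos(a),np.sin(a),0]); z=np.array([0,0,-1.]); return np.c_[np.cross(y,z),y,z]
E
python3 - <<'E'
from h import *
p=np.load('pics/top0.npz')['p']; c=p[225:325,230:345]
cv2.imwrite('pics/topc.png',cv2.resize(c[:,:,::-1],None,fx=6,fy=6,interpolation=cv2.INTER_CUBIC)[:600,:690])
for u,v,z in [(308,302,.04),(299,285,.06),(325,275,.026),(268,262,.04),(257,237,.016),(240,277,.016),(322,314,.016)]: print(u,v,atz('top',u,v,z).round(3))
d=np.load('pics/top0.npz')['d']
# obstacles: height map
v,u=np.mgrid[0:480,0:640]; c,f=K('top'); P=np.stack([(u-c['cx'])/f*d,(v-c['cy'])/f*d,d],-1); T=np.linalg.inv(c['view']); W=P@T[:3,:3].T+T[:3,3]
for x in np.arange(.3,1.0,.05): print(round(x,2),[int(1000*W[...,2][(abs(W[...,0]-x)<.025)&(abs(W[...,1]-y)<.025)&(d>0)].max(initial=-1)) for y in np.arange(.5,-.26,-.05)])
E
```

```text
308 302 [0.398 0.227 0.04 ]
299 285 [0.433 0.247 0.06 ]
325 275 [0.461 0.189 0.026]
268 262 [0.488 0.317 0.04 ]
257 237 [0.552 0.345 0.016]
240 277 [0.458 0.382 0.016]
322 314 [0.374 0.196 0.016]
0.3 [338, 32, 24, 10, 4, -866, -866, -860, -865, -862, -857, -860, -863, -866, -858, -864]
0.35 [30, 28, 28, 8, 8, 8, 12, 4, 1, -856, -864, -865, -863, -863, -866, -862]
0.4 [24, 27, 10, 21, 21, 44, 42, 6, 30, 33, 16, 6, -1, -860, -862, -862]
0.45 [18, 7, 21, 27, 28, 63, 31, 20, 33, 35, 16, 9, 9, 6, 7, 6]
0.5 [7, 6, 7, 22, 43, 31, 32, 25, 7, 27, 13, 14, 14, 10, 7, 7]
0.55 [75, 8, 7, 25, 26, 17, 10, 328, 353, 326, 9, 8, 606, 648, 654, 607]
0.6 [72, 48, 10, 9, 9, 6, 353, 341, 390, 396, 328, 9, 269, 394, 320, 607]
0.65 [75, 72, 7, 9, 5, 410, 413, 482, 422, 400, 379, 71, 171, 40, 648, 638]
0.7 [90, 87, 10, 64, 66, 326, 408, 491, 557, 556, 409, 202, 201, 17, 685, -1]
0.75 [125, 87, 8, 7, 60, 6, 351, 366, 591, 593, 349, -1000, 6, 19, 665, -1000]
0.8 [89, 120, 120, 64, 6, 9, 325, 347, 352, 324, -1000, 24, 31, 30, 594, -1000]
0.85 [388, 121, 123, 120, 122, 82, 346, -1000, -1000, -1000, -1000, 31, 33, 485, 520, -1000]
0.9 [391, 390, 389, 387, 385, 364, 367, 129, -1000, -1000, -1000, 6, 9, 443, -2, -1000]
0.95 [232, 233, 235, 235, 372, 370, 366, 129, 80, 38, 34, 361, 29, 371, -1000, -1000]
```

View pics/topc.png

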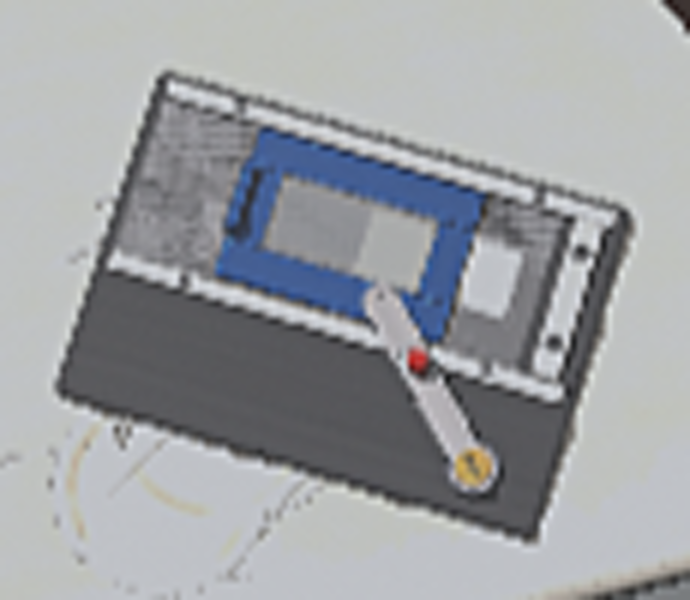

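The crop shows the stage corners, blue carrier, glass and clip clearly: pivot (475,467), post (418,360) and toe end at about (378,295). The toe end is on the lower rim. I'll take a closer wrist view to measure accurately.

Run:
```python
from h import *
for y in (-16.5,163.5):
    R=down(y); print(y,robot.ik([.46,.27,.22],R))
c=[y for y in (-16.5,163.5) if robot.ik([.46,.27,.22],down(y)) is not None]
q0=robot.read_qpos()
y=min(c,key=lambda y:abs(np.array(robot.ik([.46,.27,.22],down(y)))-q0).max())
R=down(y); off=-0.035*R[:,0]
p=np.array([.46,.275,.22])-off
robot.goto(p,R); robot.dwell(.2)
T=wristT(); im,d=robot.grab_frame('wrist'); np.savez('pics/w0.npz',p=im,d=d,T=T); cv2.imwrite('pics/w0.png',im[:,:,::-1])
print(y,robot.read_position(),robot.read_t(),robot.read_force())
```

```text
-16.5 [ 51.4860929    6.58366025 -15.77992129   0.         -67.63641846
 112.0139071 ]
163.5 [ 51.4860929    6.58366025 -15.77992129   0.         -67.63641846
 -67.9860929 ]
163.5 [0.44995186 0.24209002 0.21977333] 1.825 [-0.24073994 -0.15539023  0.10262136]
```

View pics/w0.png

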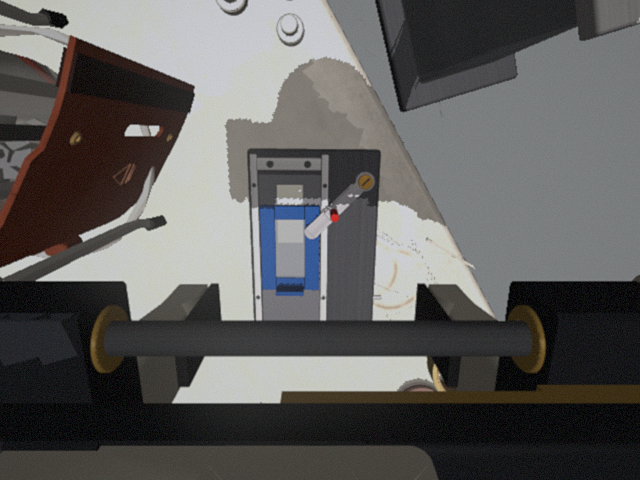

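The wrist view shows the stage between columns 248 and 380, with the pivot at (366,181), post at (334,216) and tab at about (290,290). I'll enlarge it to read the pixels.

Run:
```python
import cv2,numpy as np
c=np.load('pics/w0.npz')['p'][145:305,235:390,::-1]
c=cv2.resize(c,None,fx=3.75,fy=3.75,interpolation=cv2.INTER_CUBIC); print(c.shape)
cv2.imwrite('pics/w0c.png',c)
```

```text
(600, 581, 3)
```

View pics/w0c.png

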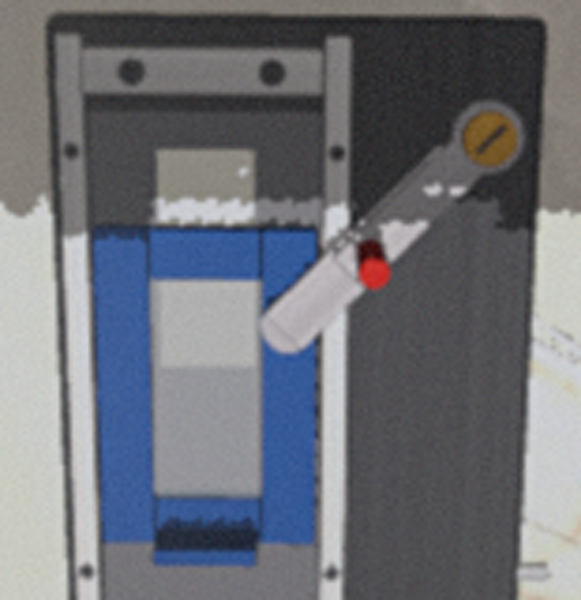

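Run:
```python
from h import *
from scipy.optimize import least_squares
T=np.load('pics/w0.npz')['T']
W=lambda x,y,z: atz('wrist',235+(x+.5)/3.75-.5,145+(y+.5)/3.75-.5,z,T)
P=lambda x,y,z: atz('top',230+(x+.5)/6-.5,225+(y+.5)/6-.5,z)
# (world meas, stage xyz)
ws=[(W(52,17,.016),(66,-95)),(W(545,20,.016),(-66,-95)),(W(490,138,.040),(-49,-66))]
ts=[(P(163,72,.016),(66,95)),(P(632,210,.016),(66,-95)),(P(535,540,.016),(-66,-95)),(P(60,395,.016),(-66,95)),(P(475,467,.040),(-49,-66))]
def fit(o):
    A=np.array([m[:2] for m,_ in o]);B=np.array([s for _,s in o])/1e3
    g=lambda p:p[:2]+B@np.array([[np.cos(p[2]),np.sin(p[2])],[-np.sin(p[2]),np.cos(p[2])]])
    r=least_squares(lambda p:(g(p)-A).ravel(),[.46,.27,-.28]); return r.x,(r.fun*1e3).round(1)
S={}
for n,o in (('w',ws),('t',ts),('both',ws+ts)):
    S[n],r=fit(o); print(n,S[n].round(4),r)
def tos(m,p):
    d=m[:2]-p[:2];c,s=np.cos(p[2]),np.sin(p[2]); return 1e3*np.array([c*d[0]+s*d[1],-s*d[0]+c*d[1]])
for n,F,pts in (('w',W,dict(post=(376,272,.061),tab=(206,565,.040),c1=(94,228,.024),c2=(317,232,.024),pivot=(490,138,.04))),
                ('t',P,dict(post=(418,358,.061),c1=(262,128,.024),c2=(485,193,.024),c3=(440,342,.024),c4=(217,275,.024)))):
    for k,v in pts.items():
        q=tos(F(*v),S[n]); print(n,k,F(*v).round(4),q.round(1), np.arctan2(q[1]+66,q[0]+49).round(3) if k=='post' else '', np.hypot(q[1]+66,q[0]+49).round(1) if k=='post' else '')
```

```text
w [ 0.4627  0.2759 -0.2908] [ 2.  -0.9 -1.6 -0.  -0.4  0.9]
t [ 0.4629  0.2743 -0.2906] [ 0.7  0.4  0.2 -1.3 -0.3 -0.8 -0.4  1.9 -0.2 -0.3]
both [ 0.4629  0.2749 -0.292 ] [ 2.  -1.9 -1.5 -0.9 -0.3 -0.1  0.8  0.9  0.  -0.8 -0.4 -0.1 -0.3  2.5
 -0.3  0.3]
w post [0.4335 0.2461 0.061 ] [-19.5 -36.9] 0.777 41.4
w tab [0.4999 0.3155 0.04  ] [24.3 48.7]  
w c1 [0.5025 0.2214 0.024 ] [ 53.7 -40.7]  
w c2 [0.4461 0.2392 0.024 ] [ -5.4 -39.9]  
w pivot [0.3973 0.2258 0.04  ] [-48.3 -66.7]  
t post [0.4346 0.2463 0.061 ] [-19.1 -34.9] 0.805 43.2
t c1 [0.5289 0.307  0.024 ] [53.8 50.3]  
t c2 [0.5037 0.2218 0.024 ] [ 54.1 -38.6]  
t c3 [0.4464 0.2387 0.024 ] [ -5.6 -38.8]  
t c4 [0.4719 0.3232 0.024 ] [-5.4 49.4]
```

Both cameras agree to about 2 mm: stage at (0.463, 0.275) with yaw -16.7°, clip at 0.79 rad and carrier at y ≈ +5 mm. All of these lie within the stated ranges. Next I'll grip the post and swing it clear.

```bash
cat >> h.py <<'E'
S=(0.4629,0.2750,-0.291)
def w(x,y,z):
    c,s=np.cos(S[2]),np.sin(S[2]); return np.array([S[0]+c*x-s*y,S[1]+s*x+c*y,z])
def post(th,z=.040): return w(-.049+.042*np.cos(th),-.066+.042*np.sin(th),z)
def ori(th): return down(np.degrees(S[2]+th)+90)
def swing(a,b,step=.09,speed=.03):
    for t in np.linspace(a,b,int(np.ceil(abs(b-a)/step))+1)[1:]:
        robot.servo_line(post(t),ori(t),speed=speed)
        f=robot.read_force(); print('th',t.round(2),'F',f.round(1))
        if np.linalg.norm(f)>30: print('STOP'); break
E
python3 - <<'E'
from h import *
robot.move_gripper(.4)
robot.goto(post(.79,.11),ori(.79)); robot.servo_line(post(.79),speed=.1)
print(robot.read_force(),robot.read_position()-post(.79))
robot.move_gripper(0.0); print('w',robot.read_grip_width()*88,robot.read_finger_force(),robot.read_force())
swing(.79,1.3)
robot.move_gripper(.3); robot.servo_line(post(1.3,.13),speed=.15)
# look
robot.goto([.46,.25,.22],down(163.5)); robot.dwell(.2)
T=wristT(); im,d=robot.grab_frame('wrist'); np.savez('pics/w1.npz',p=im,d=d,T=T)
c=im[100:340,180:440,::-1]; cv2.imwrite('pics/w1.png',cv2.resize(c,None,fx=2.5,fy=2.5,interpolation=cv2.INTER_CUBIC))
print(robot.read_t())
E
```

```text
[-0.38848232  0.55994485  0.02936277] [0.00041159 0.00038689 0.00054775]
w 0.49065007508006636 0.0 [-0.2824209  -0.03436912 -0.42234678]
th 0.88 F [ 1.  -0.3 -0.5]
th 0.96 F [-0.3  0.5  0.1]
th 1.04 F [ 0.2 -0.5  0. ]
th 1.13 F [-0.5  0.3 -0.9]
th 1.22 F [-0.5 -0.3 -0.7]
th 1.3 F [-0.2 -1.2  0.6]
9.0083
```

View pics/w1.png

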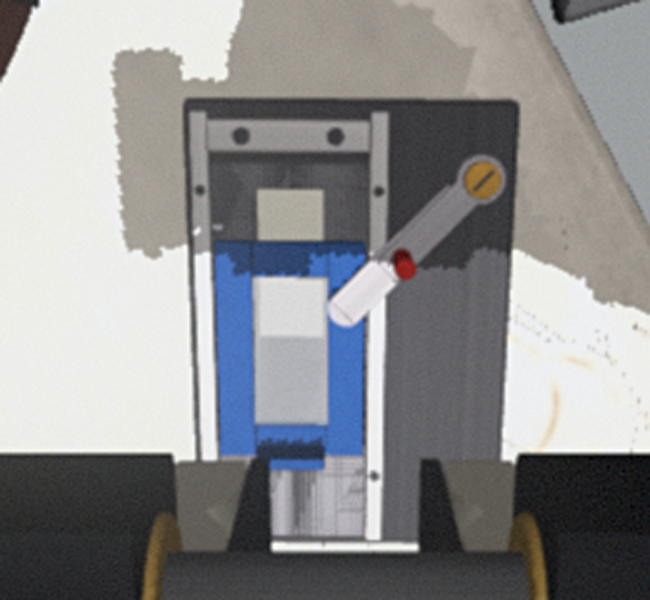

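The picture shows the clip unmoved (pivot (483,180), post (405,265)) and the grip width read about 0, so the grasp missed the post. I'll repeat the approach and look before closing.

Run:
```python
from h import *
robot.move_gripper(.4)
robot.goto(post(.79,.11),ori(.79)); robot.servo_line(post(.79),speed=.1)
print(robot.read_position()-post(.79)); print((robot.read_tcp_rot()-ori(.79)).round(3).tolist(), robot.read_grip_width())
c,f=K('scene'); h=np.r_[post(.79,.061),1]; q=c['view']@h; u,v=c['cx']+f*q[0]/q[2],c['cy']+f*q[1]/q[2]; print('post proj',u,v)
im,_=robot.grab_frame('scene'); wi,_=robot.grab_frame('wrist')
a=cv2.resize(im[190:330,200:340,::-1],(400,400),interpolation=cv2.INTER_CUBIC)
b=cv2.resize(wi[180:420,200:440,::-1],(400,400),interpolation=cv2.INTER_CUBIC)
cv2.imwrite('pics/g1.png',np.hstack([a,b])); print(robot.read_t())
```

```text
[0.00039219 0.00034117 0.00050711]
[[0.0, -0.0, 0.001], [-0.0, -0.0, 0.001], [-0.001, 0.0, 0.0]] 0.40017610199546233
post proj 271.905816995835 260.62933656811913
11.2
```

View pics/g1.png

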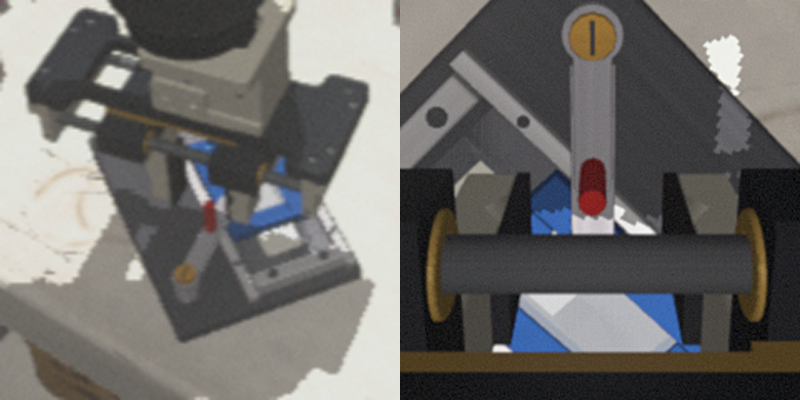

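The post top sits at the predicted pixel (left panel (207,215)), but the fingers stand beyond it, away from the pivot. They appear offset along tool −x, so I'll measure the finger geometry from the wrist depth and the scene depth.

Run:
```python
from h import *
R=robot.read_tcp_rot();p=robot.read_position()
def cloud(n,T):
    im,d=robot.grab_frame(n); c,f=K(n); v,u=np.mgrid[0:480,0:640]
    P=np.stack([(u-c['cx'])/f*d,(v-c['cy'])/f*d,d],-1)[d>0]; return P@T[:3,:3].T+T[:3,3], im[d>0]
for n in ('wrist','scene'):
    T=robot.camera_info('wrist')['T_tool_cam'] if n=='wrist' else np.linalg.inv(robot.camera_info(n)['view'])
    C,im=cloud(n,T)
    if n=='scene': C=(C-p)@R
    for lo in np.arange(-.07,.012,.008):
        for side in (-1,1):
            m=(C[:,2]>lo)&(C[:,2]<lo+.008)&(abs(C[:,0])<.05)&(side*C[:,1]>.010)&(side*C[:,1]<.045)
            if m.sum()>5: print(n,round(lo,3),side,m.sum(),'x',(1e3*np.percentile(C[m,0],[2,50,98])).round(),'y',(1e3*np.percentile(C[m,1],[2,50,98])).round())
    red=(im[:,0]>120)&(im[:,1]<60)&(im[:,2]<60)&(np.abs(C).max(1)<.06)
    if red.any(): print(n,'red',(1e3*np.median(C[red],0)).round(1),red.sum())
```

```text
wrist -0.07 -1 440 x [-9. -3.  2.] y [-20. -18. -16.]
wrist -0.07 1 444 x [-9. -3.  2.] y [19. 20. 23.]
wrist -0.062 -1 257 x [-8. 11. 12.] y [-28. -22. -16.]
wrist -0.062 1 263 x [-8. 11. 12.] y [19. 25. 30.]
wrist -0.054 -1 331 x [ 7. 11. 12.] y [-30. -24. -16.]
wrist -0.054 1 324 x [ 6. 11. 12.] y [19. 26. 32.]
wrist -0.046 -1 453 x [ 4. 11. 12.] y [-31. -23. -16.]
wrist -0.046 1 455 x [ 4. 11. 12.] y [19. 25. 34.]
wrist -0.038 -1 362 x [-0. 11. 12.] y [-32. -22. -16.]
wrist -0.038 1 361 x [-0. 11. 12.] y [19. 25. 34.]
wrist -0.03 -1 231 x [-5. 10. 12.] y [-31. -19. -16.]
wrist -0.03 1 234 x [-5. 10. 12.] y [19. 22. 34.]
wrist -0.022 -1 9 x [ 1.  3. 10.] y [-19. -17. -16.]
wrist -0.022 1 10 x [-0.  3. 10.] y [19. 19. 21.]
wrist 0.01 -1 811 x [-27. -13.  26.] y [-45. -18. -10.]
wrist red [  0.5   0.1 -19.8] 171
scene -0.07 1 34 x [-8. 11. 13.] y [18. 22. 33.]
scene -0.062 1 30 x [-4. 11. 13.] y [17. 23. 36.]
scene -0.054 -1 26 x [ 8. 11. 13.] y [-34. -27. -18.]
scene -0.054 1 34 x [-3. 10. 13.] y [17. 25. 35.]
scene -0.046 -1 30 x [ 4. 11. 13.] y [-34. -26. -18.]
scene -0.046 1 47 x [-8.  9. 13.] y [17. 21. 34.]
scene -0.038 -1 30 x [-10.  10.  13.] y [-34. -32. -19.]
scene -0.038 1 31 x [-7. 11. 13.] y [17. 21. 31.]
scene -0.03 -1 22 x [-8. 11. 13.] y [-33. -26. -18.]
scene -0.03 1 28 x [-6. 10. 12.] y [18. 19. 33.]
scene 0.01 -1 104 x [-48. -30.  24.] y [-44. -30. -12.]
scene 0.01 1 14 x [-45. -37. -32.] y [10. 13. 25.]
scene red [  1.4  -2.2 -19.6] 3
```

The depth clouds show the fingertips ending about 22 mm behind the nominal TCP, so the fingers closed just above the post top (tool z −20). I'll check this with the fingers shut, at the present safe height.

```bash
cat >> h.py <<'E'
def fingers():
    R=robot.read_tcp_rot();p=robot.read_position()
    for n in ('wrist','scene'):
        T=robot.camera_info('wrist')['T_tool_cam'] if n=='wrist' else np.linalg.inv(robot.camera_info(n)['view'])
        im,d=robot.grab_frame(n); c,f=K(n); v,u=np.mgrid[0:480,0:640]
        C=np.stack([(u-c['cx'])/f*d,(v-c['cy'])/f*d,d],-1)[d>0]@T[:3,:3].T+T[:3,3]
        if n=='scene': C=(C-p)@R
        rgb=im[d>0].astype(int)
        m=(abs(C[:,0])<.013)&(abs(C[:,1])<.045)&(C[:,2]>-.07)&(C[:,2]<.004)&~(rgb[:,0]>2*rgb[:,1])
        print(n,'z hist',*zip(range(-70,4,6),np.histogram(C[m,2]*1e3,np.arange(-70,8,6))[0]),'x,y range z>-40:',(1e3*np.percentile(C[m&(C[:,2]>-.04)],[2,98],axis=0)).round().tolist())
E
python3 - <<'E'
from h import *
robot.servo_line(post(.79,.075),speed=.1)
fingers(); robot.move_gripper(0); print(robot.read_grip_width()); fingers(); print(robot.read_t())
E
```

```text
wrist z hist (-70, np.int64(855)) (-64, np.int64(194)) (-58, np.int64(546)) (-52, np.int64(470)) (-46, np.int64(701)) (-40, np.int64(592)) (-34, np.int64(501)) (-28, np.int64(304)) (-22, np.int64(15)) (-16, np.int64(0)) (-10, np.int64(0)) (-4, np.int64(0)) x,y range z>-40: [[-3.0, -31.0, -40.0], [12.0, 34.0, -22.0]]
scene z hist (-70, np.int64(31)) (-64, np.int64(25)) (-58, np.int64(41)) (-52, np.int64(49)) (-46, np.int64(52)) (-40, np.int64(59)) (-34, np.int64(55)) (-28, np.int64(36)) (-22, np.int64(5)) (-16, np.int64(0)) (-10, np.int64(0)) (-4, np.int64(0)) x,y range z>-40: [[-8.0, -34.0, -40.0], [13.0, 33.0, -22.0]]
0.012171553757617413
wrist z hist (-70, np.int64(650)) (-64, np.int64(8)) (-58, np.int64(148)) (-52, np.int64(134)) (-46, np.int64(207)) (-40, np.int64(219)) (-34, np.int64(178)) (-28, np.int64(104)) (-22, np.int64(5)) (-16, np.int64(0)) (-10, np.int64(0)) (-4, np.int64(0)) x,y range z>-40: [[7.0, -5.0, -40.0], [12.0, 7.0, -23.0]]
scene z hist (-70, np.int64(3)) (-64, np.int64(8)) (-58, np.int64(32)) (-52, np.int64(37)) (-46, np.int64(47)) (-40, np.int64(44)) (-34, np.int64(50)) (-28, np.int64(25)) (-22, np.int64(1)) (-16, np.int64(0)) (-10, np.int64(0)) (-4, np.int64(0)) x,y range z>-40: [[-6.0, -16.0, -40.0], [13.0, 15.0, -24.0]]
12.7667
```

The tips sit at tool z ≈ −22 mm whether open or shut, so I'll command 22 mm lower (tips at about 41 mm) and retry the grip.

```bash
cat >> h.py <<'E'
TIP=.022
def post(th,z=.041-TIP): return w(-.049+.042*np.cos(th),-.066+.042*np.sin(th),z)
E
python3 - <<'E'
from h import *
robot.move_gripper(.4); robot.servo_line(post(.79,.04),speed=.1); robot.servo_line(post(.79),speed=.03)
print(robot.read_force())
robot.move_gripper(0.0); g=robot.read_grip_width()*88; print('w',g,robot.read_finger_force(),robot.read_force())
if 5<g<12:
    swing(.79,1.3); print('w',robot.read_grip_width()*88)
    robot.move_gripper(.3); robot.servo_line(post(1.3,.09),speed=.15)
    robot.move_gripper(0)
    robot.goto([.46,.25,.22],down(163.5)); robot.dwell(.2)
    T=wristT(); im,d=robot.grab_frame('wrist'); np.savez('pics/w2.npz',p=im,d=d,T=T)
    c=im[100:340,180:440,::-1]; cv2.imwrite('pics/w2.png',cv2.resize(c,None,fx=2.5,fy=2.5,interpolation=cv2.INTER_CUBIC))
print(robot.read_t())
E
```

```text
[-0.27082315 -0.01030128  0.97633249]
w 6.805445315682573 30.00021994113922 [ 0.40143999 -0.62180198  0.76328841]
th 0.88 F [ 0.3 -1.1  1.1]
th 0.96 F [-1.7  0.2  1.3]
th 1.04 F [-1.3 -0.8  2.7]
th 1.13 F [-1.9 -1.   1.6]
th 1.22 F [-1.7 -1.2  2.5]
th 1.3 F [-1.7 -2.5  2.6]
w 6.6185810216038234
19.8167
```

View pics/w2.png

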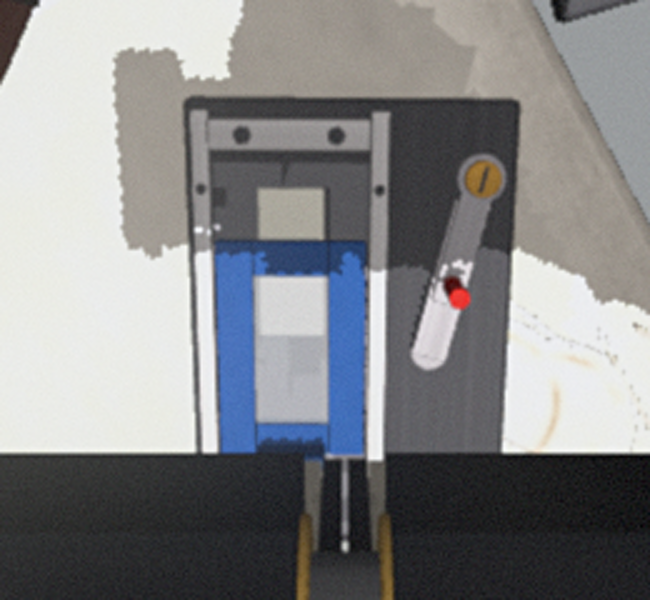

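The clip is swung clear: the toe end is at (430,360), outside the rail, and the carrier hasn't moved. Next I'll push the tab home with the shut fingers, watching the force.

Run:
```python
from h import *
R=down(np.degrees(S[2])+180); yd=w(0,1,0)[:2]-w(0,0,0)[:2]
P=lambda y,z=.027-TIP: w(.024,y/1e3,z)
robot.goto(P(83,.06),R); robot.servo_line(P(83),speed=.1); f0=robot.read_force(); print(f0)
robot.servo_line(P(64),speed=.05)
y=64; hist=[]
while y>14:
    y-=2 if y>33 else 1; robot.servo_line(P(y),speed=.03)
    f=robot.read_force()-f0; fy=f[:2]@yd; hist.append((y,round(float(fy),1),round(float(f[2]),1)))
    if abs(fy)>12 or abs(f[2])>15: break
print(hist,robot.read_position()-P(y))
robot.servo_line(P(y+15),speed=.08); robot.servo_line(P(y+15,.09),speed=.15)
robot.goto([.46,.25,.22],down(163.5)); robot.dwell(.2)
T=wristT(); im,d=robot.grab_frame('wrist'); np.savez('pics/w3.npz',p=im,d=d,T=T)
c=im[100:340,180:440,::-1]; cv2.imwrite('pics/w3.png',cv2.resize(c,None,fx=2.5,fy=2.5,interpolation=cv2.INTER_CUBIC))
print(robot.read_t())
```

```text
[-0.32439405 -0.14389367  0.59468036]
[(62, 0.8, -0.2), (60, 0.2, -0.2), (58, 0.3, 0.4), (56, 0.2, -0.7), (54, 0.9, -0.5), (52, 2.1, -0.2), (50, -0.0, -1.7), (48, -0.3, -0.8), (46, 0.3, 0.0), (44, 0.3, -0.3), (42, 0.3, -1.2), (40, 0.0, -1.3), (38, 0.5, -0.3), (36, 0.6, -0.7), (34, 0.3, -0.3), (32, 0.6, 0.9), (31, 1.7, -1.3), (30, 0.5, -0.6), (29, 0.6, -0.9), (28, 1.2, 0.1), (27, -0.7, -0.2), (26, 0.7, -0.8), (25, 3.0, -0.3), (24, 5.5, -0.0), (23, 7.8, 0.6), (22, 10.0, -0.4), (21, 11.2, 0.7), (20, 14.5, 1.3)] [0.00257058 0.00504437 0.00174098]
30.7917
```

View pics/w3.png

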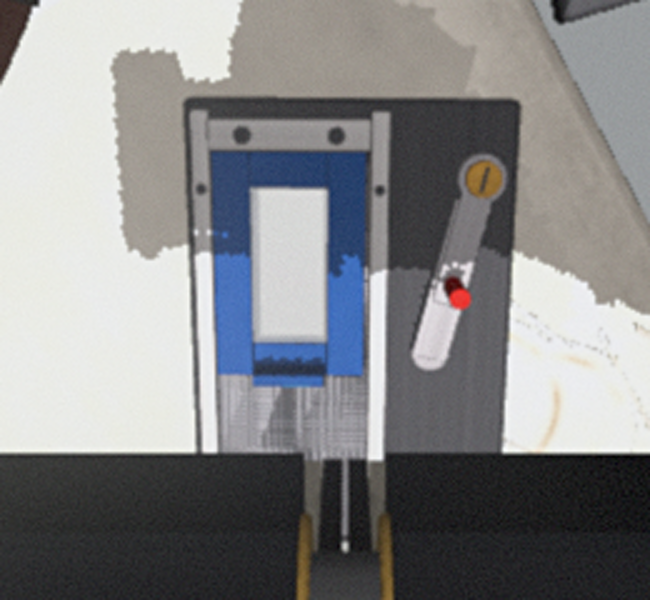

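The carrier is against the end stop (its top edge at row 151 meets the bar), and the force rose steadily from y = 26 mm as expected. Now I'll swing the clip back.

Run:
```python
from h import *
robot.move_gripper(.4)
robot.goto(post(1.3,.09),ori(1.3)); robot.servo_line(post(1.3,.045),speed=.1); robot.servo_line(post(1.3),speed=.05)
robot.move_gripper(0.0); g=robot.read_grip_width()*88; print('w',g)
if 5<g<12:
    swing(1.3,.77,step=.06); robot.dwell(.2)
    c=w(-.049,-.066,0); d=robot.read_position()-c; print('angle',np.arctan2(d[1],d[0])-S[2],np.hypot(*d[:2]),robot.read_force())
    robot.move_gripper(.4); robot.servo_line(post(.77,.09),speed=.15)
    robot.goto([.46,.25,.22],down(163.5)); robot.dwell(.2)
    T=wristT(); im,d=robot.grab_frame('wrist'); np.savez('pics/w4.npz',p=im,d=d,T=T)
    c=im[120:320,200:420,::-1]; cv2.imwrite('pics/w4.png',cv2.resize(c,None,fx=3,fy=3,interpolation=cv2.INTER_CUBIC))
print(robot.read_t())
```

```text
w 7.153232454368932
th 1.24 F [-0.2  0.6  0. ]
th 1.18 F [ 0.4 -0.6  0.5]
th 1.12 F [1.2 0.3 0.4]
th 1.06 F [1.9 1.1 1.5]
th 1.01 F [3.2 0.7 0.9]
th 0.95 F [1.6 2.3 2.1]
th 0.89 F [3.1 2.5 1.8]
th 0.83 F [2.  3.4 2.7]
th 0.77 F [4.2 3.3 2.1]
angle 0.7746825343571454 0.04258899157625108 [4.48219656 2.4227365  3.40618967]
38.8833
```

View pics/w4.png

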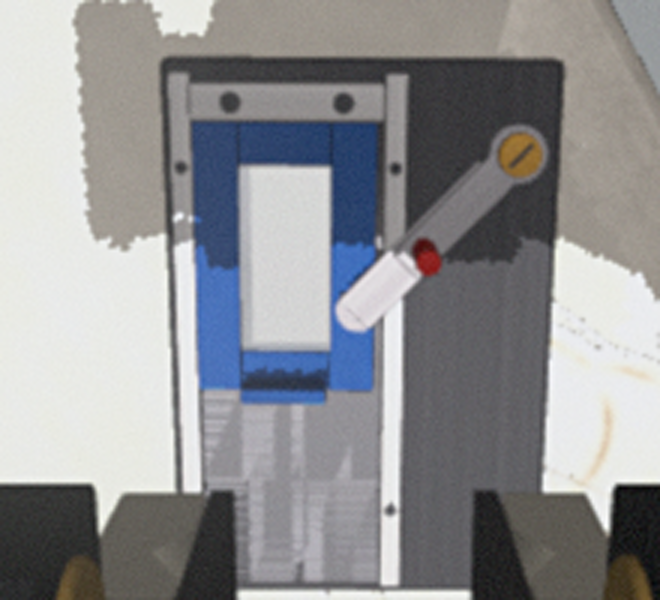

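The toe end at about (355,310) lies on the near blue rim, off the glass, and the carrier's edge at row 122 touches the stop. The clip angle from the arm's pose is 0.775 rad.

```bash
python3 -c "
from rig import robot
print(robot.job_done())"
```

```text
the job is handed in; nothing more can be done
None
```

The job is handed in; the verdict was not shown. The last picture shows the carrier home against the end stop and the clip's toe back on the near blue rim at about 0.775 rad. The clock read 38.9 s of the 59 s allowed, and the first grip on the post missed and was redone.

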